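# Charge the porcelain palette with paint cakes and cover it

### The arm

A 6-joint arm with a two-finger parallel gripper is mounted at the origin on the work surface. World frame = base frame: x ahead of the robot, y to its left, z up, the work surface at z = 0. Lengths are in m, angles in rad, forces in N, time in s.
With the tool pointing down it reaches from about 0.35 to 0.775 m from the base axis. Payload 7.3 kg.
Tool frame: the origin (TCP) lies between the finger pads; the fingertips stand 14 mm ahead of it and the grasp point (between the pads) lies 5 mm behind it; z points along the fingers, y is the line along which they close (so a half turn about z gives the same grasp; the last joint's range is limited). The gripper opens to 92 mm and grips with 3 to 60 N. Pads are 19 mm wide; open, the fingers measure 130 mm over their backs; the gripper's body (75 mm by 190 mm) begins 47 mm behind the grasp point.
Start: joints at [1.107, 0.342, 1.524, -0, 1.275, -0.146], TCP at [0.164, 0.499, 0.241] pointing down, gripper open.
Joint ranges: [-2.53, 2.53], [-0.77, 2.02], [0.04, 2.7], [-1, 4.14], [0.28, 2.66], [-3.11, 3.11]. Speed limits (rad/s): [2.57, 2.57, 3.14, 3.14, 3.14, 3.14].

### API

Orientations are given as [roll, pitch, yaw] about the fixed x, y, z axes, in that order (R = Rz(yaw) Ry(pitch) Rx(roll)).
In Python, from cell import robot, eyes gives the robot as it stands. The module is installed in compiled form; this text tells all that it offers.
- The arm moves only by the shell command python3 -m handwheel 'ROWS' [FORCE]. ROWS is JSON, one flat list of numbers, 5 for each row, row after row: the shift along the world's x, y, z in mm, then the turn about the world's z in rad, then the opening, from 0 (shut) to 1 (fully open). In form: [x, y, z, spin, jaw, x, y, z, spin, jaw, ...]. A call has 1 to 8 rows; each row shifts and turns the commanded pose from where the row before left it; what a row does not reach is not made up. A row lasts 1/10 s, in which the tool goes at most 50 mm and 8.59 degrees, less where a joint would pass 70% of its speed; a pose out of reach is approached as far as the arm can. A call with a gripper value outside its range is refused whole. The fingers move at their own pace and stop on an object; FORCE is the grip in N (left out, the last holds). Time passes only in rows, so rows that do not move let the fingers close. It gives the time, the measured TCP pose, the force, the opening and the grip force at its end, in the units of the state.
- robot.observe(): the state, without advancing time (a new reading comes with each control period).
- eyes.read_camera(name): name is "side" or "top"; returns (picture, depth): 384x512x3 uint8, blue, green, red; 384x512 float32, m along the optical axis (not along the pixel's ray), 0 where there is no reading.
- eyes.calibration(name): a dict with "fx", "fy", "cx", "cy" (pixels), "world_to_cam" (4x4, takes a point from world to camera coordinates). Camera axes: x right, y down, z forward; pixel columns grow to the right and rows downward; lengths in m; the calibration is good to about 2 mm. A picture is of the moment at which its call begins. calibration takes no time and is no camera call.
- robot.hand_in(): hands the job in; it is judged then, once.
The state is a dict: "time": time; "qpos": joint angles; "qvel": joint speeds; "joint_efforts": joint torques, N m; "tool_pos": TCP position; "tool_rot": TCP orientation; "contact_force": force on the tool from outside, world axes, zero at the start; "torque": the same for the moment, N m; "opening": finger opening in m; "grip_force": force on a finger pad.
Only numpy, scipy, OpenCV 4.12 (cv2) and the standard library are available. Lean on these libraries where they do the work, as an engineer would, in place of code of your own. Each camera call takes 0.05 s, during which the arm holds its last target. There are 200 camera calls.

### The job

Get the palette ready for the painting class: lift the lid off by its knob and set it down, knob up, on the cork mat. Then put every paint cake from the paper sheet flat into a well of its own, any wells you like, and put the lid back on so that it sits fully down all round. Leave the little ink jar on the sheet standing where it is.

Things in the scene. Friction and masses are not known exactly. Their poses are not given: they have to be found in the camera images.
- palette: The palette: a grey-green glazed porcelain slab, fixed. Base flange 232 x 166 mm, 10 mm thick; on it a raised block 200 x 134 mm (long side along x), its top 26 mm above the table, with six square wells 45 mm wide, 12 mm deep, 3 along x by 2 along y, 66 mm apart. Origin: centre of the underside, on the table; z up. It lies left, centre or right, turned up to 0.25 rad.
- lid: Loose grey-green porcelain lid, 0.3 to 0.5 kg: upside-down tray, 222 x 156 mm outside (long side along x), 212 x 146 inside, 42 mm high (36 clear inside); square knob 28 x 28 mm, sides along x and y, mid-top, 42 to 72 mm above the rim. Origin: centre of the lower rim plane; z up. At the start its rim rests on the palette's flange, round the block, 10 mm up, with 6 mm play. Fits either way round.
- mat: The lid mat: a thin cork sheet 270 x 200 mm, 1 mm thick, flat on the table, long side along its x; does not move. Origin at its centre.
- sheet: A sheet of white paper 250 x 200 mm flat on the table, on which the paint cakes wait; does not move. Origin at its centre. Among the cakes stands a small ink jar (see ink).
- well0 (a point): Centre of the floor of one square well of the palette, 14 mm above the table and 12 mm below the raised block's top; at x = -66, y = -33 mm in the palette's frame.
- well1 (a point): Centre of the floor of one square well of the palette, 14 mm above the table and 12 mm below the raised block's top; at x = -66, y = 33 mm in the palette's frame.
- well2 (a point): Centre of the floor of one square well of the palette, 14 mm above the table and 12 mm below the raised block's top; at x = 0, y = -33 mm in the palette's frame.
- well3 (a point): Centre of the floor of one square well of the palette, 14 mm above the table and 12 mm below the raised block's top; at x = 0, y = 33 mm in the palette's frame.
- well4 (a point): Centre of the floor of one square well of the palette, 14 mm above the table and 12 mm below the raised block's top; at x = 66, y = -33 mm in the palette's frame.
- well5 (a point): Centre of the floor of one square well of the palette, 14 mm above the table and 12 mm below the raised block's top; at x = 66, y = 33 mm in the palette's frame.
- cake0: A paint cake: a plain terracotta-brown solid disc of 36 mm diameter, 26 mm high, about 40 g, standing on its flat face on the paper. Origin: centre of its underside; z is its axis. All cakes are alike; 4 to 6 are present (None if absent). In a well it stands 14 mm proud of the block's top.
- cake1: A paint cake: a plain terracotta-brown solid disc of 36 mm diameter, 26 mm high, about 40 g, standing on its flat face on the paper. Origin: centre of its underside; z is its axis. All cakes are alike; 4 to 6 are present (None if absent). In a well it stands 14 mm proud of the block's top.
- cake2: A paint cake: a plain terracotta-brown solid disc of 36 mm diameter, 26 mm high, about 40 g, standing on its flat face on the paper. Origin: centre of its underside; z is its axis. All cakes are alike; 4 to 6 are present (None if absent). In a well it stands 14 mm proud of the block's top.
- cake3: A paint cake: a plain terracotta-brown solid disc of 36 mm diameter, 26 mm high, about 40 g, standing on its flat face on the paper. Origin: centre of its underside; z is its axis. All cakes are alike; 4 to 6 are present (None if absent). In a well it stands 14 mm proud of the block's top.
- cake4: A paint cake: a plain terracotta-brown solid disc of 36 mm diameter, 26 mm high, about 40 g, standing on its flat face on the paper. Origin: centre of its underside; z is its axis. All cakes are alike; 4 to 6 are present (None if absent). In a well it stands 14 mm proud of the block's top.
- cake5: A paint cake: a plain terracotta-brown solid disc of 36 mm diameter, 26 mm high, about 40 g, standing on its flat face on the paper. Origin: centre of its underside; z is its axis. All cakes are alike; 4 to 6 are present (None if absent). In a well it stands 14 mm proud of the block's top.
- ink: Bystander: a small closed ink jar, 30 mm diameter, 45 mm high, on the paper sheet among the cakes. Origin: centre of its underside.
Things that resemble listed ones, but are neither listed nor needed, are in the scene too. Leave any yellow look-alike of the cake2 alone.

How it is judged:
On the way, in this order (a step that is already met when the one before it is completed fails the run):
1. the lid rests on the cork mat, knob up, let go (horizontal distance between lid and mat below 0.05 m and height (world z) of lid below 0.006 m and angle between lid's own z axis and vertical below 0.06 rad and contact force between lid and the fingers below 0.1 N), for 0.2 s.
2. every paint cake lies flat in a well of its own, with the lid off (horizontal distance between each of cake0, cake1, cake2, cake3, cake4, cake5 and palette below 0.083 m and z of each of cake0, cake1, cake2, cake3, cake4, cake5 in the frame of palette below 0.018 m and angle between each of cake0, cake1, cake2, cake3, cake4, cake5's own z axis and vertical below 0.15 rad and horizontal distance between lid and palette above 0.12 m and contact force between each of cake0, cake1, cake2, cake3, cake4, cake5 and the fingers below 0.1 N), for 0.2 s.
At the end, for the whole second after the job is handed in: Every present cake stands flat in a well of its own (over the palette's block, its underside less than 4 mm above the wells' floor, upright), and the lid sits on the palette's flange (within 12 mm of centre, less than 3.5 mm above fully down, level, at rest) (horizontal distance between each of cake0, cake1, cake2, cake3, cake4, cake5 and palette below 0.083 m and z of each of cake0, cake1, cake2, cake3, cake4, cake5 in the frame of palette below 0.018 m and angle between each of cake0, cake1, cake2, cake3, cake4, cake5's own z axis and vertical below 0.15 rad and horizontal distance between lid and palette below 0.012 m and z of lid in the frame of palette below 0.0135 m and angle between lid's own z axis and vertical below 0.03 rad and angle between the x axis of lid and the x axis of palette, either way round below 0.12 rad and linear speed of lid below 0.02 m/s); the robot touches nothing.
It fails at once if the ink jar is pushed more than 40 mm away or knocked over (distance of ink from where it was at the start of the episode above 0.04 m or angle between ink's own z axis and vertical above 0.6 rad).
Of cake0, cake1, cake2, cake3, cake4, cake5 only 4 to 6 are there at a start; the rules pass over those that are not, and their reading is None.
At some moment in a run one of cake0, cake1, cake2, cake3, cake4, cake5 may be knocked a few centimetres aside while the robot is not near it.
Once in a run the grip may slacken for a moment while it holds something.
It also fails if it takes over 210 s, if anything falls off the work surface, if the arm or the gripper's body presses on something with over 40 N, if the wrist force passes 120 N, or if a joint passes its speed limit or range.

## Working session

There is one attempt and no reset: what is moved stays moved. The work goes in short steps, Python scripts to look and compute and a shell command to move; the robot and the scene stay as the last step left them, time stands still between calls to the robot, and variables do not carry over. Pictures are saved under pics/ and viewed, at most 14 in all, crops included, and the job is handed in when it is done.

```bash
mkdir -p pics
cat > h.py <<'E'
import numpy as np, cv2
from cell import robot, eyes
def cal(n):
    c=eyes.calibration(n); return c, np.linalg.inv(np.array(c["world_to_cam"]))
def cloud(n,d):
    c,T=cal(n); v,u=np.mgrid[:d.shape[0],:d.shape[1]]
    P=np.stack([(u-c["cx"])/c["fx"]*d,(v-c["cy"])/c["fy"]*d,d],-1)
    W=P@T[:3,:3].T+T[:3,3]; W[d<=0]=np.nan; return W
E
python3 - <<'E'
from h import *
for n in("top","side"):
    p,d=eyes.read_camera(n); cv2.imwrite(f"pics/{n}0.png",p); np.savez(f"{n}0.npz",p=p,d=d)
    c,T=cal(n); print(n,c["fx"],T[:3,3].round(3),T[:3,2].round(2),np.isfinite(d).mean(),(d>0).mean())
s=robot.observe();print(s)
E
```

```text
top 385.8539029761353 [ 0.472 -0.007  1.082] [ 0.08 -0.03 -1.  ] 1.0 0.9960734049479166
side 452.38466390309463 [0.099 0.577 0.895] [ 0.43 -0.53 -0.73] 1.0 0.995697021484375
{'time': 0.1, 'qpos': array([ 1.10699113e+00,  3.42648561e-01,  1.52490699e+00, -7.36080584e-07,
        1.27539224e+00, -1.45976623e-01]), 'qvel': array([-0.00121479, -0.000706  , -0.00239299, -0.00011834, -0.00015815,
        0.00187123]), 'joint_efforts': array([ 3.33762211e-03, -4.32001483e+01, -2.44696981e+01,  7.21528823e-02,
        5.25229471e-02, -7.59131467e-05]), 'tool_pos': array([0.16388064, 0.49841347, 0.24012183]), 'tool_rot': array([-3.14025183e+00, -1.96419179e-04,  2.82376416e+00]), 'contact_force': array([-0.61318508, -0.83707224,  0.40724283]), 'torque': array([ 0.03309475, -0.0260555 , -0.00114449]), 'grip_force': 0.0, 'opening': 0.09174588191613567}
```

View pics/top0.png

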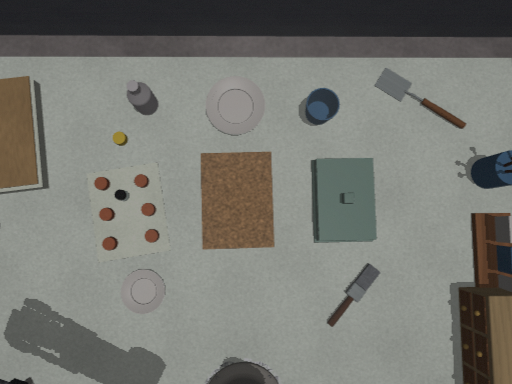

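View pics/side0.png

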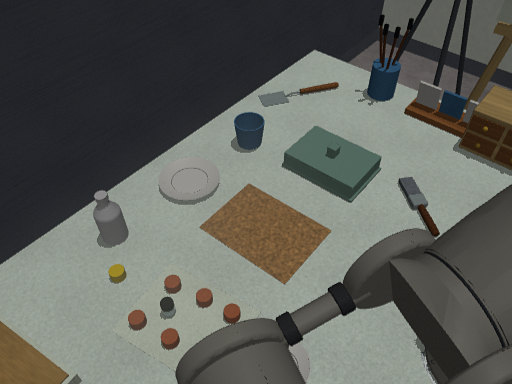

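The top view shows six brown cakes at about (102,184), (141,181), (107,214), (148,210), (110,243) and (152,236). The dark ink jar is at (121,195), the mat at (237,200), and the lid at (346,200) with its knob at (348,198). The yellow look-alike at (120,139) is off the sheet, so I'll leave it alone. Only the brown discs fit the description. The side view shows the same things.

```bash
cat >> h.py <<'E'
def cakes(n,p,d):
    W=cloud(n,d); q=p.astype(int)
    m=((q[...,2]>q[...,1]*1.6)&(q[...,2]>q[...,0]*1.6)&(abs(q[...,1]-q[...,0])<30)&(W[...,2]>.018)).astype(np.uint8)
    k,l,s,c=cv2.connectedComponentsWithStats(m); out=[]
    for i in range(1,k):
        if s[i,4]<15: continue
        pts=W[l==i]; z=np.percentile(pts[:,2],80); t=pts[abs(pts[:,2]-z)<.004]
        (cx,cy),r=cv2.minEnclosingCircle(t[:,:2].astype(np.float32))
        out.append((c[i].round(0),s[i,4],(t[:,:2].mean(0)*1e3).round(1),round(cx*1e3,1),round(cy*1e3,1),round(r*1e3,1),round(z*1e3,1)))
    return out
def rect(pts):
    (c,wh,a)=cv2.minAreaRect((pts[:,:2]*1e3).astype(np.float32)); return np.round(c,1),np.round(wh,1),round(a,1)
def lidfit(n,p,d,x0,y0,rad=.15,zl=(.03,.062)):
    W=cloud(n,d); 
    near=np.hypot(W[...,0]-x0,W[...,1]-y0)<rad
    return near,W
E
python3 - <<'E'
from h import *
for n in("top","side"):
    f=np.load(n+"0.npz");p,d=f["p"],f["d"]
    print(n); [print(*o) for o in cakes(n,p,d)]
    W=cloud(n,d); q=p.astype(int)
    g=(q[...,1]>q[...,2]*1.15)&(q[...,1]>=q[...,0])&(q[...,1]<160)
    reg=g&(abs(W[...,0]-.47)<.2)&(W[...,1]<-.1)&(W[...,1]>-.5)
    z=W[...,2]; print("zhist",np.histogram(z[reg],bins=np.arange(0,.1,.005)))
    for lo,hi in((.045,.06),(.075,.09)):
        m=reg&(z>lo)&(z<hi); 
        if m.sum()>3: print(lo,m.sum(),np.median(z[m]),rect(W[m]),W[m].mean(0).round(4))
    mat=(q[...,2]>q[...,0]*1.5)&(abs(z)<.012)&(abs(W[...,1]-.0)<.16)&(abs(W[...,0]-.47)<.2)
    mat=cv2.morphologyEx(mat.astype(np.uint8),cv2.MORPH_OPEN,np.ones((5,5)))>0
    print("mat",rect(W[mat]),np.median(z[mat]))
    ink=(q.max(-1)<50)&(z>.02)&(z<.06)&(W[...,1]>.15)&(W[...,0]>.35)&(W[...,1]<.4); print("ink",ink.sum(),W[ink].mean(0).round(4),W[ink][:,2].max())
E
```

```text
top
[141. 180.] 110 [600.  274.8] 599.9 275.2 16.2 26.8
[101. 183.] 124 [592.9 382.4] 593.6 382.6 17.6 26.2
[147. 209.] 106 [520.8 255.3] 521.1 255.8 16.4 26.2
[106. 214.] 125 [508.9 367.6] 508.8 367.4 16.9 26.2
[151. 235.] 106 [450.1 245.3] 449.3 245.2 16.0 26.6
[109. 243.] 121 [429.3 357.5] 428.9 357.8 17.3 25.9
zhist (array([   2,   43,   18,    1,    0,    3,    1,    7,   24,  870, 3383,
        127,    1,    3,    7,   30,   78,    2,    0]), array([0.   , 0.005, 0.01 , 0.015, 0.02 , 0.025, 0.03 , 0.035, 0.04 ,
       0.045, 0.05 , 0.055, 0.06 , 0.065, 0.07 , 0.075, 0.08 , 0.085,
       0.09 , 0.095]))
0.045 4380 0.05161469617146375 (array([ 544.1, -281.5]), array([221.3, 153.5]), 0.8) [ 0.5424 -0.2807  0.0516]
0.075 110 0.08098828647958956 (array([ 543.6, -282.8]), array([28. , 26.4]), 90.0) [ 0.5444 -0.2818  0.0809]
mat (array([542.1,  13.1]), array([256.6, 196.9]), 1.2) 0.00017929826693019457
ink 88 [0.5594 0.3239 0.0435] 0.050092646231461924
side
[381.  47.] 114 [ 646.2 -684.8] 643.3 -680.5 28.6 199.0
[401.  45.] 68 [ 591.4 -726.8] 590.9 -726.7 4.2 209.5
[391.  52.] 45 [ 59
[... 675 characters left out ...]
7.7
[169. 336.] 200 [509.2 369.9] 509.8 369.9 16.9 27.3
zhist (array([  18,  216,  221,  122,  118,  119,  116,  130,  130,  359, 2429,
        173,   19,   18,   15,   32,   58,    2,    0]), array([0.   , 0.005, 0.01 , 0.015, 0.02 , 0.025, 0.03 , 0.035, 0.04 ,
       0.045, 0.05 , 0.055, 0.06 , 0.065, 0.07 , 0.075, 0.08 , 0.085,
       0.09 , 0.095]))
0.045 2961 0.05214411158049559 (array([ 545., -281.]), array([224.7, 162.1]), 0.8) [ 0.5383 -0.2746  0.0521]
0.075 92 0.08152455401450714 (array([ 545. , -280.5]), array([29.2, 31.9]), 5.1) [ 0.5436 -0.2787  0.0809]
mat (array([542.3,  13. ]), array([257.6, 202.6]), 1.3) 0.0012439442456169125
ink 316 [1.3374 0.201  0.0395] 0.05972682760625336
```

Lid and palette centre is at about (544,-281), turned about 0.014 rad, with the knob top at 81 mm. The mat is at (542,13) and the cake tops at about 26 mm. These heights and sizes agree between both views and the text. I'll move above the knob.

```bash
python3 -m handwheel '[40,-25,0,0.0415,1,40,-25,0,0.0415,1,40,-25,0,0.0415,1,40,-25,0,0.0415,1,40,-25,0,0.0415,1,40,-25,0,0.0415,1,40,-25,0,0.0415,1,40,-25,0,0.0415,1]' 50; python3 -m handwheel '[10,-45,0,0,1,10,-45,0,0,1,10,-45,0,0,1,10,-45,0,0,1,10,-45,0,0,1,10,-45,0,0,1,0,0,0,0,1,0,0,0,0,1]'
```

```text
time: 0.9
tool_pos: [0.4853, 0.2974, 0.2404]
tool_rot: [-3.142, -0.001, -3.126]
contact_force: [-0.8, 0.3, 0.0]
opening: 0.0917
grip_force: 0.0
time: 1.7
tool_pos: [0.5439, 0.0279, 0.2402]
tool_rot: [3.141, -0.001, -3.13]
contact_force: [-1.1, 0.6, -0.3]
opening: 0.0919
grip_force: 0.0
```

```bash
python3 -m handwheel '[0,-44,0,0,1,0,-44,0,0,1,0,-44,0,0,1,0,-44,0,0,1,0,-44,-10,0,1,0,-44,-30,0,1,0,-45,-40,0,1,0,0,0,0,1]'; python3 -m handwheel '[0,0,-20,0,0.6,0,0,-20,0,0.6,0,0,-20,0,0.6,0,0,-15,0,0.6,0,0,-13,0,0.6,0,0,0,0,0.6]'
```

```text
time: 2.5
tool_pos: [0.5419, -0.2712, 0.164]
tool_rot: [3.137, -0.007, -3.13]
contact_force: [-0.2, 1.5, -0.0]
opening: 0.0918
grip_force: 0.0
time: 3.1
tool_pos: [0.5438, -0.2678, 0.08]
tool_rot: [3.139, -0.002, -3.126]
contact_force: [0.7, 0.2, -0.8]
opening: 0.0555
grip_force: 0.0
```

Run:
```python
from h import *
p,d=eyes.read_camera("side"); cv2.imwrite("pics/s1.png",cv2.resize(p[80:240,240:440],(800,640))[:600])
print(robot.observe()["tool_pos"])
```

```text
[ 0.54428023 -0.26853099  0.08114969]
```

View pics/s1.png

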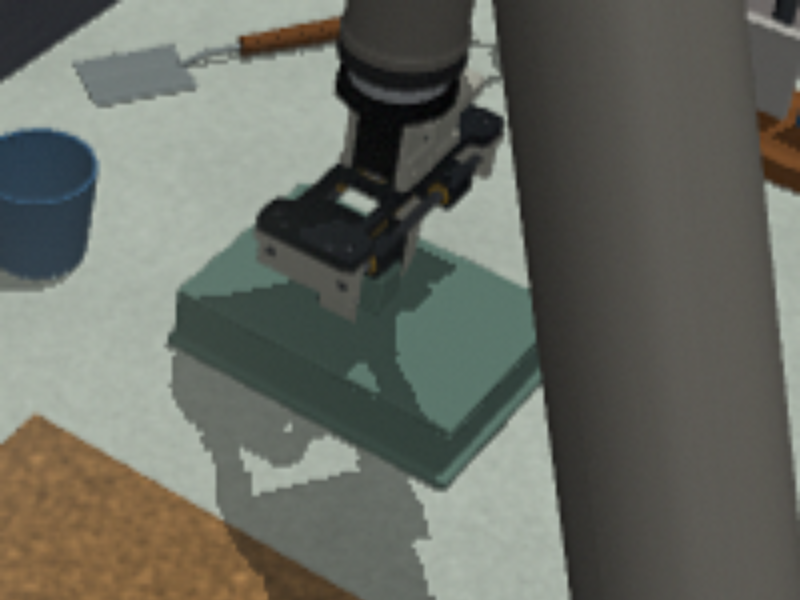

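Fingers (about (345,290) in the crop) straddle the knob, but the TCP is 13 mm too far in y because the arm lagged. I'll correct that, lower and grip.

```bash
python3 -m handwheel '[0,-7,0,0,0.6,0,-6,0,0,0.6,0,0,-5,0,0.6,0,0,-5,0,0.6,0,0,0,0,0.6]'; python3 -m handwheel '[0,0,0,0,0.3,0,0,0,0,0.1,0,0,0,0,0,0,0,0,0,0,0,0,0,0,0,0,0,0,0,0]' 50
```

```text
time: 3.65
tool_pos: [0.5434, -0.2827, 0.0704]
tool_rot: [3.14, -0.001, -3.128]
contact_force: [-0.8, 1.1, -0.5]
opening: 0.0551
grip_force: 0.0
time: 4.25
tool_pos: [0.544, -0.2824, 0.0715]
tool_rot: [3.141, -0.0, -3.127]
contact_force: [-0.5, 4.1, 2.3]
opening: 0.0277
grip_force: 50.0
```

```bash
python3 -m handwheel '[0,0,10,0,0,0,0,15,0,0,0,0,15,0,0,0,0,15,0,0,0,0,0,0,0,0,0,0,0,0]'; python3 -m handwheel '[0,10,0,0,0,0,30,0,0,0,0,30,0,0,0,0,30,0,0,0,0,30,0,0,0,0,30,0,0,0,0,30,0,0,0,0,20,0,0,0]';python3 -m handwheel '[0,20,0,0,0,0,30,0,0,0,0,20,0,0,0,0,10,0,0,0,0,5,0,0,0,0,0,0,0,0]'
```

```text
time: 4.85
tool_pos: [0.5438, -0.2831, 0.1262]
tool_rot: [-3.141, -0.0, -3.127]
contact_force: [0.0, 0.4, -5.0]
opening: 0.0277
grip_force: 50.0
time: 5.65
tool_pos: [0.543, -0.0701, 0.1254]
tool_rot: [3.14, -0.002, -3.126]
contact_force: [0.7, -0.1, -3.9]
opening: 0.0274
grip_force: 50.0
time: 6.25
tool_pos: [0.5438, 0.0123, 0.126]
tool_rot: [3.142, -0.001, -3.127]
contact_force: [0.5, 0.3, -3.9]
opening: 0.028
grip_force: 50.0
```

```bash
python3 -m handwheel '[0,0,-15,0,0,0,0,-15,0,0,0,0,-12,0,0,0,0,-8,0,0,0,0,-6,0,0,0,0,-3,0,0,0,0,-2,0,0,0,0,0,0,0]'; python3 -m handwheel '[0,0,-1,0,0,0,0,0,0,0,0,0,0,0,0]'
```

```text
time: 7.05
tool_pos: [0.5441, 0.012, 0.0654]
tool_rot: [3.142, 0.0, -3.127]
contact_force: [-0.2, -1.2, -2.9]
opening: 0.0283
grip_force: 50.0
time: 7.35
tool_pos: [0.5442, 0.0121, 0.0646]
tool_rot: [3.142, 0.0, -3.127]
contact_force: [0.7, 0.4, -4.2]
opening: 0.0278
grip_force: 50.0
```

```bash
python3 -m handwheel '[0,0,-1,0,0,0,0,0,0,0,0,0,-1,0,0,0,0,0,0,0]'; python3 -m handwheel '[0,0,-0.5,0,0,0,0,0,0,0]'
```

```text
time: 7.75
tool_pos: [0.5439, 0.0121, 0.0622]
tool_rot: [3.141, -0.0, -3.127]
contact_force: [0.6, -0.4, -3.5]
opening: 0.0274
grip_force: 50.0
time: 7.95
tool_pos: [0.544, 0.0121, 0.0618]
tool_rot: [3.141, -0.0, -3.127]
contact_force: [0.1, 0.7, -4.4]
opening: 0.0275
grip_force: 50.0
```

```bash
python3 -m handwheel '[0,0,-0.7,0,0,0,0,0,0,0]'; python3 -m handwheel '[0,0,-0.7,0,0,0,0,0,0,0]';python3 -m handwheel '[0,0,-0.6,0,0,0,0,0,0,0]'
```

```text
time: 8.15
tool_pos: [0.5441, 0.012, 0.0615]
tool_rot: [3.142, 0.0, -3.127]
contact_force: [-2.1, -0.0, -0.8]
opening: 0.0275
grip_force: 50.0
time: 8.35
tool_pos: [0.5441, 0.012, 0.0614]
tool_rot: [-3.142, 0.001, -3.127]
contact_force: [-3.3, -0.0, 7.4]
opening: 0.0278
grip_force: 50.0
time: 8.55
tool_pos: [0.5441, 0.012, 0.0614]
tool_rot: [-3.141, 0.001, -3.127]
contact_force: [-5.7, -0.9, 12.0]
opening: 0.0277
grip_force: 50.0
```

Contact at TCP z = 61.4. Open, rise, move to the cakes side and look.

```bash
python3 -m handwheel '[0,0,0.5,0,0.4,0,0,0,0,0.6,0,0,0,0,0.6,0,0,0,0,0.6,0,0,0,0,0.6]' 20; python3 -m handwheel '[0,0,25,0,0.6,0,0,40,0,0.6,0,0,40,0,0.6,-30,0,20,0,0.6,-40,0,0,0,0.6,-40,0,0,0,0.6,-20,0,0,0,0.6,0,0,0,0,0.6]'
python3 - <<'E'
from h import *
p,d=eyes.read_camera("top"); cv2.imwrite("pics/t2.png",p); np.savez("t2.npz",p=p,d=d)
[print(*o) for o in cakes("top",p,d)]
W=cloud("top",d); z=W[...,2];q=p.astype(int)
g=(q[...,1]>q[...,2]*1.15)&(q[...,1]>=q[...,0])&(W[...,1]<-.1)&(W[...,1]>-.5)&(abs(W[...,0]-.55)<.2)
for lo,hi in((.02,.032),(.006,.019)):
  m=g&(z>lo)&(z<hi);print("pal",m.sum(),rect(W[m]),np.median(z[m]))
E
```

```text
time: 9.05
tool_pos: [0.544, 0.0121, 0.0602]
tool_rot: [3.141, -0.0, -3.127]
contact_force: [-0.4, -0.0, 0.0]
opening: 0.0548
grip_force: 0.0
time: 9.85
tool_pos: [0.4117, 0.0123, 0.1855]
tool_rot: [3.141, -0.001, -3.127]
contact_force: [0.8, 1.0, -0.0]
opening: 0.0549
grip_force: 0.0
[141. 180.] 111 [600.  275.5] 598.7 275.6 16.7 26.3
[101. 183.] 120 [593.4 382.8] 592.6 383.1 17.0 26.3
[148. 209.] 110 [520.9 255.5] 521.5 255.5 16.1 26.3
[106. 214.] 124 [508.4 367.3] 509.4 367.6 17.3 26.1
[151. 235.] 106 [449.3 244.7] 449.2 244.8 16.5 26.8
[109. 243.] 122 [429.3 357.3] 428.9 357.4 16.9 26.5
pal 1944 (array([ 543.1, -282.9]), array([199.7, 135.9]), 0.4) 0.025554325043128157
pal 2418 (array([ 543.2, -280.6]), array([228.5, 162.9]), 0.2) 0.01209202104203555
```

View pics/t2.png

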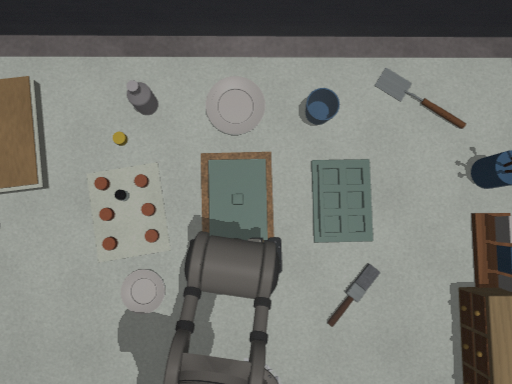

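The lid lies on the mat at (237,200), knob up, and the palette at (342,200) is open with six wells. Next I'll measure the well centres.

```bash
cat > wells.py <<'E'
from h import *
def wells(p,d):
    W=cloud("top",d); z=W[...,2]
    m=((abs(W[...,0]-.543)<.096)&(abs(W[...,1]+.2815)<.063)&(z<.0205)).astype(np.uint8)
    k,l,s,c=cv2.connectedComponentsWithStats(m); o=[]
    for i in range(1,k):
        if s[i,4]<60: continue
        t=W[l==i]; o.append((t[:,:2]*1e3).mean(0)); print(s[i,4],rect(t),o[-1].round(1),np.median(t[:,2]).round(4))
    o=np.array(o); print("centre",o.mean(0).round(1))
    return o
if __name__=="__main__":
    f=np.load("t2.npz"); wells(f["p"],f["d"])
E
python3 wells.py
```

```text
251 (array([ 609. , -248.8]), array([43.2, 47.5]), 0.0) [ 609.3 -250.8] 0.0137
251 (array([ 611.5, -317.2]), array([42.9, 42.9]), 89.5) [ 611.  -317.8] 0.0141
257 (array([ 543.1, -251.8]), array([45.2, 43.6]), 0.3) [ 544.1 -251.4] 0.0136
253 (array([ 542.5, -318.8]), array([43. , 45.4]), 89.8) [ 543.6 -318.7] 0.0136
255 (array([ 478.2, -319.1]), array([44.3, 43.1]), 0.1) [ 477.2 -319.7] 0.0137
259 (array([ 476.3, -252.4]), array([42.9, 44.3]), 89.8) [ 477.2 -252.4] 0.0134
centre [ 543.7 -285.1]
```

Well centres fit a palette at (543.5,-283), turned 0.013 rad, with floors at 14 mm. Now for the first cake, at (449,245).

```bash
cat > look.py <<'E'
from h import *
p,d=eyes.read_camera("top"); np.savez("last.npz",p=p,d=d)
for o in cakes("top",p,d): print(o[0],o[1],o[2],o[3:])
s=robot.observe(); print(s["time"],(s["tool_pos"]*1e3).round(1),s["tool_rot"].round(3),round(s["opening"]*1e3,1))
E
python3 -m handwheel '[7,33,0,0,0.6,5,33,0,0,0.6,5,33,0,0,0.6,5,33,0,0,0.6,5,33,0,0,0.6,5,34,-20,0,0.6,5,34,-30,0,0.6,0,0,0,0,0.6]' 20; python3 -m handwheel '[0,0,-25,0,0.6,0,0,-20,0,0.6,0,0,-20,0,0.6,0,0,0,0,0.6]'
```

```text
time: 10.7
tool_pos: [0.4506, 0.2481, 0.1313]
tool_rot: [-3.141, -0.005, -3.124]
contact_force: [1.2, -0.7, -0.1]
opening: 0.0553
grip_force: 0.0
time: 11.1
tool_pos: [0.4507, 0.2444, 0.0684]
tool_rot: [-3.14, -0.004, -3.128]
contact_force: [-0.0, 0.4, -0.2]
opening: 0.0552
grip_force: 0.0
```

```bash
python3 -m handwheel '[-1,1,-15,0,0.6,0,0,-15,0,0.6,0,0,-10,0,0.6,0,0,0,0,0.6,0,0,0,0,0.2,0,0,0,0,0,0,0,0,0,0,0,0,0,0,0]' 20; python3 -m handwheel '[0,0,0,0,0,0,0,15,0,0,0,0,30,0,0,0,0,45,0,0,0,0,35,0,0,0,0,0,0,0]'
```

```text
time: 11.9
tool_pos: [0.4506, 0.2462, 0.0311]
tool_rot: [3.141, 0.001, -3.127]
contact_force: [0.5, -0.1, 3.8]
opening: 0.0358
grip_force: 2.0
time: 12.5
tool_pos: [0.4524, 0.247, 0.1601]
tool_rot: [3.138, 0.009, -3.127]
contact_force: [0.5, -0.3, -0.9]
opening: 0.0348
grip_force: 20.0
```

```bash
python3 -m handwheel '[9,-33,0,0,0,9,-33,0,0,0,9,-33,0,0,0,9,-33,0,0,0,9,-33,0,0,0,9,-33,0,0,0,9,-33,0,0,0,9,-33,0,0,0]' ; python3 -m handwheel '[9,-33,0,0,0,9,-33,0,0,0,9,-33,0,0,0,9,-33,0,0,0,9,-33,0,0,0,9,-33,0,0,0,9,-33,0,0,0,9,-33,0,0,0]';  python3 -m handwheel '[7,-20,0,0,0,7,-14,0,0,0,0,0,-30,0,0,0,0,-30,0,0,0,0,0,0,0,0,0,0,0,0]'
```

```text
time: 13.3
tool_pos: [0.5216, -0.0192, 0.1542]
tool_rot: [3.141, -0.002, -3.127]
contact_force: [-0.2, -0.3, 0.2]
opening: 0.0352
grip_force: 20.0
time: 14.1
tool_pos: [0.5937, -0.283, 0.1538]
tool_rot: [3.14, -0.002, -3.127]
contact_force: [0.1, -0.0, 0.0]
opening: 0.0352
grip_force: 20.0
time: 14.7
tool_pos: [0.6076, -0.3156, 0.0945]
tool_rot: [3.14, -0.002, -3.127]
contact_force: [0.4, -0.9, 0.5]
opening: 0.0353
grip_force: 20.0
```

```bash
python3 -m handwheel '[3,0.5,-20,0,0,0,0,-15,0,0,0,0,-8,0,0,0,0,-4,0,0,0,0,0,0,0,0,0,0,0,0]'; python3 -m handwheel '[0,0,-2,0,0,0,0,0,0,0]'; python3 -m handwheel '[0,0,-1,0,0,0,0,0,0,0]'
```

```text
time: 15.3
tool_pos: [0.6113, -0.3157, 0.0491]
tool_rot: [-3.141, 0.001, -3.127]
contact_force: [-0.4, -1.2, -0.8]
opening: 0.0355
grip_force: 20.0
time: 15.5
tool_pos: [0.6111, -0.3155, 0.0466]
tool_rot: [-3.141, 0.0, -3.127]
contact_force: [-0.6, -1.4, -0.6]
opening: 0.0349
grip_force: 20.0
time: 15.7
tool_pos: [0.611, -0.3155, 0.0453]
tool_rot: [3.141, -0.0, -3.127]
contact_force: [-0.9, -0.5, -0.2]
opening: 0.0349
grip_force: 20.0
```

```bash
python3 -m handwheel '[0,0,-1,0,0,0,0,0,0,0]'; python3 -m handwheel '[0,0,-1,0,0,0,0,0,0,0]'; python3 -m handwheel '[0,0,-1,0,0,0,0,0,0,0]'
```

```text
time: 15.9
tool_pos: [0.6111, -0.3155, 0.045]
tool_rot: [-3.141, 0.0, -3.127]
contact_force: [-2.1, 0.8, 4.0]
opening: 0.035
grip_force: 20.0
time: 16.1
tool_pos: [0.6111, -0.3155, 0.045]
tool_rot: [-3.141, 0.001, -3.127]
contact_force: [-3.8, 2.2, 9.2]
opening: 0.0352
grip_force: 20.0
time: 16.3
tool_pos: [0.6111, -0.3155, 0.0449]
tool_rot: [-3.141, 0.001, -3.127]
contact_force: [-6.9, 2.9, 14.5]
opening: 0.0352
grip_force: 20.0
```

```bash
python3 -m handwheel '[0,0,3,0,0.45,0,0,0,0,0.54,0,0,0,0,0.54,0,0,15,0,0.54,0,0,40,0,0.54,0,30,50,0,0.6,-20,30,0,0,0.6,0,0,0,0,0.6]'; python3 look.py; python3 wells.py | tail -1
python3 - <<'E'
import cv2,numpy as np
p=np.load("last.npz")["p"];cv2.imwrite("pics/t3.png",cv2.resize(p[140:260,280:400],(600,600),interpolation=2))
E
```

```text
time: 17.1
tool_pos: [0.5896, -0.2563, 0.1452]
tool_rot: [3.14, -0.001, -3.125]
contact_force: [-1.1, 0.9, 0.8]
opening: 0.0549
grip_force: 0.0
[141. 180.] 107 [600.  275.7] (599.3, 276.3, 16.5, np.float64(26.6))
[101. 183.] 122 [593.1 382.7] (592.7, 382.8, 17.4, np.float64(25.8))
[147. 209.] 109 [521.3 255.5] (521.0, 255.0, 16.3, np.float64(26.2))
[ 96. 220.] 127 [492.5 393.3] (491.9, 393.1, 16.7, np.float64(26.4))
[109. 243.] 124 [429.3 357.5] (428.4, 357.2, 17.6, np.float64(26.7))
17.15 [ 590.5 -258.1  144.7] [ 3.141  0.    -3.126] 54.8
centre [ 543.7 -285.1]
```

View pics/t3.png

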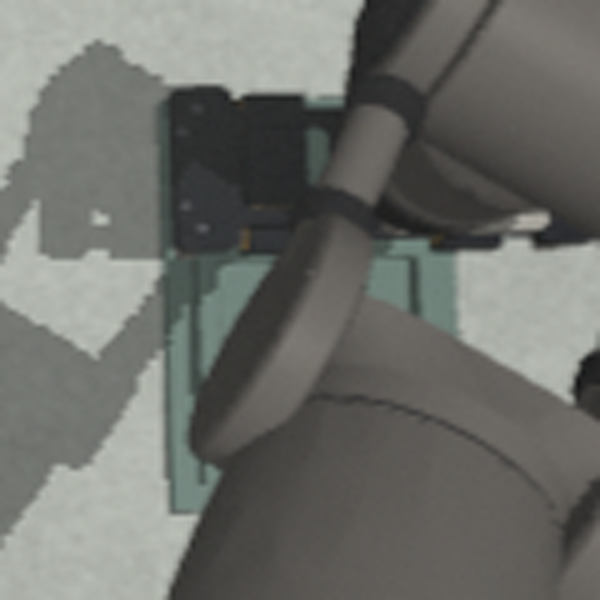

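The arm hides the well here, so I'll check that placing from the cake side. One cake was knocked from (508,367) to (492,393) and is still upright. Next is the cake at (521,255).

```bash
python3 -m handwheel '[-4,33,2,0,0.6,-4,33,2,0,0.6,-4,33,2,0,0.6,-4,33,2,0,0.6,-4,33,2,0,0.6,-4,33,0,0,0.6,-4,33,0,0,0.6,-4,33,0,0,0.6]'; python3 -m handwheel '[-4,33,0,0,0.6,-4,33,0,0,0.6,-5,33,0,0,0.6,-5,33,0,0,0.6,-5,33,0,0,0.6,-5,33,-10,0,0.6,-5,33,-30,0,0.6,-4,18,-30,0,0.6]'; python3 -m handwheel '[0,0,-20,0,0.6,0,0,-10,0,0.6,0,0,0,0,0.6]'; python3 look.py
```

```text
time: 17.95
tool_pos: [0.5596, 0.0049, 0.1533]
tool_rot: [-3.141, 0.001, -3.128]
contact_force: [0.1, 0.0, 0.0]
opening: 0.0553
grip_force: 0.0
time: 18.75
tool_pos: [0.5231, 0.2556, 0.0831]
tool_rot: [3.14, 0.003, -3.126]
contact_force: [0.6, 0.3, -0.5]
opening: 0.055
grip_force: 0.0
time: 19.05
tool_pos: [0.522, 0.2527, 0.0519]
tool_rot: [-3.141, -0.002, -3.128]
contact_force: [-0.8, -0.0, 0.9]
opening: 0.0556
grip_force: 0.0
[357. 175.] 26 [ 609.3 -317.9] (609.3, -316.4, 14.5, np.float64(41.3))
[141. 177.] 32 [608.3 275.1] (606.6, 275.6, 10.8, np.float64(26.2))
[108. 239.] 35 [439.  359.7] (436.5, 360.3, 13.9, np.float64(26.5))
19.1 [522.7 252.8  53.2] [-3.141 -0.    -3.128] 55.4
```

Cake 1 sits in its well, with its top at about 41 mm as expected for a seated cake.

```bash
python3 -m handwheel '[-1,2.5,-12,0,0.6,0,0,-10,0,0.6,0,0,0,0,0.6,0,0,0,0,0.2,0,0,0,0,0,0,0,0,0,0,0,0,0,0,0]' 20; python3 -m handwheel '[0,0,0,0,0,0,0,15,0,0,0,0,30,0,0,0,0,45,0,0,0,0,35,0,0,0,0,0,0,0]'
```

```text
time: 19.8
tool_pos: [0.5213, 0.2559, 0.0316]
tool_rot: [3.141, 0.001, -3.127]
contact_force: [-0.0, 0.4, 1.8]
opening: 0.0351
grip_force: 20.0
time: 20.4
tool_pos: [0.5236, 0.2567, 0.1617]
tool_rot: [3.138, 0.01, -3.127]
contact_force: [0.7, 0.1, 0.2]
opening: 0.0348
grip_force: 20.0
```

```bash
python3 -m handwheel '[5,-33,0,0,0,5,-33,0,0,0,5,-33,0,0,0,5,-33,0,0,0,5,-33,0,0,0,5,-33,0,0,0,5,-33,0,0,0,5,-33,0,0,0]' ; python3 -m handwheel '[6,-33,0,0,0,6,-33,0,0,0,6,-33,0,0,0,6,-33,0,0,0,6,-33,0,0,0,6,-33,0,0,0,6,-33,0,0,0,6,-10,0,0,0]';  python3 -m handwheel '[0,0,0,0,0,0,0,-30,0,0,0,0,-30,0,0,0,0,0,0,0]'
```

```text
time: 21.2
tool_pos: [0.5606, -0.0095, 0.1554]
tool_rot: [3.141, -0.001, -3.127]
contact_force: [0.2, -0.2, -0.6]
opening: 0.035
grip_force: 20.0
time: 22.0
tool_pos: [0.6084, -0.2526, 0.1549]
tool_rot: [-3.141, -0.001, -3.13]
contact_force: [-0.2, 1.0, 0.3]
opening: 0.0349
grip_force: 20.0
time: 22.4
tool_pos: [0.6061, -0.2465, 0.0913]
tool_rot: [3.136, -0.009, -3.127]
contact_force: [-0.7, 0.6, -0.4]
opening: 0.0349
grip_force: 20.0
```

```bash
python3 -m handwheel '[0,0,-20,0,0,0,0,-15,0,0,0,0,0,0,0,0,0,0,0,0]'
```

```text
time: 22.8
tool_pos: [0.6092, -0.249, 0.0618]
tool_rot: [3.142, 0.0, -3.127]
contact_force: [-0.1, -0.1, -0.3]
opening: 0.0352
grip_force: 20.0
```

```bash
python3 -m handwheel '[0,0,-8,0,0,0,0,-5,0,0,0,0,-3,0,0,0,0,-2,0,0,0,0,0,0,0]'; python3 -m handwheel '[0,0,3,0,0.45,0,0,0,0,0.54,0,0,0,0,0.54,0,0,15,0,0.54,0,0,40,0,0.54,0,0,50,0,0.6,0,0,0,0,0.6]'
```

```text
time: 23.3
tool_pos: [0.609, -0.2492, 0.0455]
tool_rot: [-3.141, 0.0, -3.127]
contact_force: [-6.0, 2.5, 14.8]
opening: 0.0352
grip_force: 20.0
time: 24.0
tool_pos: [0.6126, -0.2511, 0.1602]
tool_rot: [-3.134, 0.013, -3.127]
contact_force: [0.5, 0.2, -0.3]
opening: 0.0545
grip_force: 0.0
```

```bash
python3 -m handwheel '[-10,33,0,0,0.6,-10,33,0,0,0.6,-10,33,0,0,0.6,-10,33,0,0,0.6,-10,33,0,0,0.6,-10,33,0,0,0.6,-10,33,0,0,0.6,-10,33,0,0,0.6]'; python3 -m handwheel '[-10,35,0,0,0.6,-10,35,0,0,0.6,-10,35,0,0,0.6,-10,35,0,0,0.6,-10,35,0,0,0.6,-10,35,0,0,0.6,-10,35,0,0,0.6,-10,35,0,0,0.6]'; python3 -m handwheel '[-10,35,0,0,0.6,-10,27,-20,0,0.6,0,0,-30,0,0.6,0,0,-30,0,0.6,0,0,-20,0,0.6,0,0,0,0,0.6]'; python3 look.py
```

```text
time: 24.8
tool_pos: [0.5287, 0.016, 0.1518]
tool_rot: [-3.142, 0.001, -3.128]
contact_force: [0.0, 0.3, 0.6]
opening: 0.055
grip_force: 0.0
time: 25.6
tool_pos: [0.4486, 0.2963, 0.1519]
tool_rot: [3.141, 0.001, -3.127]
contact_force: [-0.1, -0.0, -0.6]
opening: 0.0547
grip_force: 0.0
time: 26.2
tool_pos: [0.4275, 0.3559, 0.049]
tool_rot: [-3.139, -0.004, -3.127]
contact_force: [-0.6, -0.4, -0.4]
opening: 0.0547
grip_force: 0.0
[357. 176.] 34 [ 608.6 -318.5] (609.3, -317.2, 14.1, np.float64(41.1))
[141. 180.] 110 [599.8 275.1] (600.5, 274.3, 16.5, np.float64(26.4))
[101. 183.] 123 [593.1 382.3] (592.6, 382.9, 17.5, np.float64(25.8))
[ 96. 220.] 117 [491.9 393.5] (492.0, 393.7, 17.5, np.float64(26.0))
26.25 [428.5 356.5  50.7] [-3.141e+00 -2.000e-03 -3.127e+00] 55.2
```

```bash
python3 - <<'E'
from h import *
f=np.load("last.npz");p=f["p"];W=cloud("top",f["d"]);cv2.imwrite("pics/t4.png",cv2.resize(p[140:260,280:400],(600,600),interpolation=2))
z=W[...,2]
for x,y in((610,-315),(609,-249)):
    m=(np.hypot(W[...,0]-x/1e3,W[...,1]-y/1e3)<.03)&(z>.034); print(m.sum(),rect(W[m]),np.percentile(z[m],[5,50,95]).round(4))
E
python3 -m handwheel '[0,0,-12,0,0.6,0,0,-10,0,0.6,0,0,0,0,0.6,0,0,0,0,0.2,0,0,0,0,0,0,0,0,0,0,0,0,0,0,0]' 20; python3 -m handwheel '[0,0,0,0,0,0,0,15,0,0,0,0,30,0,0,0,0,45,0,0,0,0,35,0,0,0,0,0,0,0]'
```

```text
135 (array([ 608.8, -317.3]), array([33.9, 33.9]), 56.8) [0.0361 0.0395 0.0423]
132 (array([ 608.4, -251.2]), array([32.9, 33.7]), 45.9) [0.0356 0.0395 0.0425]
time: 26.95
tool_pos: [0.4293, 0.357, 0.0297]
tool_rot: [3.141, 0.001, -3.127]
contact_force: [-0.0, 0.8, 1.3]
opening: 0.0351
grip_force: 20.0
time: 27.55
tool_pos: [0.4313, 0.3583, 0.1594]
tool_rot: [3.136, 0.008, -3.127]
contact_force: [0.3, -0.3, -0.1]
opening: 0.0353
grip_force: 20.0
```

View pics/t4.png

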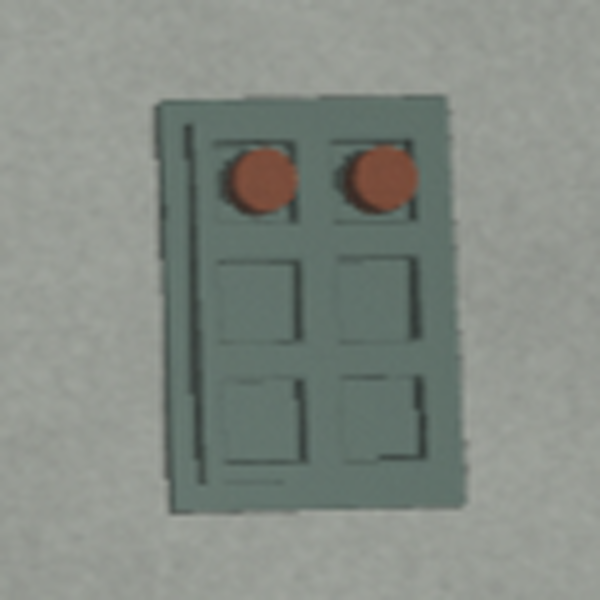

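Both cakes, at (263,180) and (383,180) in the crop, sit in their wells with tops at 40 mm. The third one goes to well2.

```bash
python3 -m handwheel '[6,-35,0,0,0,6,-35,0,0,0,6,-35,0,0,0,6,-35,0,0,0,6,-35,0,0,0,6,-35,0,0,0,6,-35,0,0,0,6,-35,0,0,0]' ; python3 -m handwheel '[6,-35,0,0,0,6,-35,0,0,0,6,-35,0,0,0,6,-35,0,0,0,6,-35,0,0,0,6,-35,0,0,0,6,-35,0,0,0,6,-35,0,0,0]';  python3 -m handwheel '[6,-35,0,0,0,6,-35,0,0,0,6,-35,0,0,0,0,-7,-20,0,0,0,0,-30,0,0,0,0,-30,0,0,0,0,0,0,0,0,0,0,0,0]'
```

```text
time: 28.35
tool_pos: [0.4766, 0.0753, 0.1535]
tool_rot: [3.141, -0.001, -3.127]
contact_force: [-0.4, 0.5, -0.1]
opening: 0.0351
grip_force: 20.0
time: 29.15
tool_pos: [0.5246, -0.2045, 0.1533]
tool_rot: [3.141, -0.001, -3.128]
contact_force: [0.9, -0.1, -0.3]
opening: 0.0349
grip_force: 20.0
time: 29.95
tool_pos: [0.5428, -0.315, 0.0738]
tool_rot: [3.14, -0.001, -3.127]
contact_force: [0.6, -0.2, 0.6]
opening: 0.0352
grip_force: 20.0
```

```bash
python3 -m handwheel '[1,-1,-12,0,0,0,0,-8,0,0,0,0,-5,0,0,0,0,-3,0,0,0,0,-2,0,0,0,0,0,0,0]'; python3 -m handwheel '[0,0,-1,0,0,0,0,0,0,0]'
```

```text
time: 30.55
tool_pos: [0.544, -0.3162, 0.0441]
tool_rot: [3.141, -0.0, -3.127]
contact_force: [0.0, -0.7, -0.3]
opening: 0.035
grip_force: 20.0
time: 30.75
tool_pos: [0.5442, -0.3164, 0.0437]
tool_rot: [-3.141, 0.001, -3.127]
contact_force: [-0.4, 0.5, 1.3]
opening: 0.0349
grip_force: 20.0
```

```bash
python3 -m handwheel '[0,0,1,0,0.45,0,0,0,0,0.54,0,0,0,0,0.54,0,0,15,0,0.54,0,0,40,0,0.54,0,0,50,0,0.6,0,0,0,0,0.6]'; python3 -m handwheel '[4,35,0,0,0.6,4,35,0,0,0.6,4,35,0,0,0.6,4,35,0,0,0.6,4,35,0,0,0.6,4,35,0,0,0.6,4,35,0,0,0.6,4,35,0,0,0.6]'; python3 -m handwheel '[4,35,0,0,0.6,4,35,0,0,0.6,4,35,0,0,0.6,3,35,0,0,0.6,3,35,0,0,0.6,3,35,0,0,0.6,3,35,0,0,0.6,0,35,0,0,0.6]'; python3 -m handwheel '[0,31,-30,0,0.6,0,0,-30,0,0.6,0,0,-30,0,0.6,0,0,-10,0,0.6,0,0,0,0,0.6]'; python3 look.py
```

```text
time: 31.45
tool_pos: [0.5473, -0.3186, 0.1581]
tool_rot: [-3.133, 0.012, -3.127]
contact_force: [0.2, -0.9, -0.1]
opening: 0.0544
grip_force: 0.0
time: 32.25
tool_pos: [0.5762, -0.0348, 0.1501]
tool_rot: [-3.141, 0.001, -3.127]
contact_force: [0.4, -0.4, -0.8]
opening: 0.055
grip_force: 0.0
time: 33.05
tool_pos: [0.6003, 0.2453, 0.1501]
tool_rot: [3.141, 0.001, -3.127]
contact_force: [-0.2, 0.3, -0.1]
opening: 0.0552
grip_force: 0.0
time: 33.55
tool_pos: [0.5993, 0.2745, 0.0483]
tool_rot: [-3.141, -0.003, -3.127]
contact_force: [-0.7, 0.5, -0.1]
opening: 0.0551
grip_force: 0.0
[358. 174.] 22 [ 613.4 -320.2] (612.3, -318.9, 12.9, np.float64(41.4))
[358. 199.] 51 [ 542.9 -319.4] (543.6, -317.5, 14.9, np.float64(41.0))
33.6 [600.4 274.7  49.9] [ 3.141  0.    -3.128] 55.1
```

```bash
python3 -m handwheel '[0,0,-12,0,0.6,0,0,-9,0,0.6,0,0,0,0,0.6,0,0,0,0,0.2,0,0,0,0,0,0,0,0,0,0,0,0,0,0,0]' 20; python3 -m handwheel '[0,0,0,0,0,0,0,15,0,0,0,0,30,0,0,0,0,45,0,0,0,0,35,0,0,0,0,0,0,0]';  python3 -m handwheel '[-4,-33,0,0,0,-4,-33,0,0,0,-4,-33,0,0,0,-4,-33,0,0,0,-4,-33,0,0,0,-4,-33,0,0,0,-4,-33,0,0,0,-4,-33,0,0,0]' ; python3 -m handwheel '[-4,-33,0,0,0,-4,-33,0,0,0,-4,-33,0,0,0,-4,-33,0,0,0,-4,-33,0,0,0,-4,-33,0,0,0,-1,-33,0,0,0,0,-30,0,0,0]'
```

```text
time: 34.3
tool_pos: [0.6003, 0.2749, 0.0287]
tool_rot: [3.141, 0.001, -3.127]
contact_force: [0.0, 0.6, 0.9]
opening: 0.0354
grip_force: 20.0
time: 34.9
tool_pos: [0.6029, 0.2757, 0.1608]
tool_rot: [3.138, 0.011, -3.127]
contact_force: [-0.3, -0.7, -0.7]
opening: 0.0352
grip_force: 20.0
time: 35.7
tool_pos: [0.5674, 0.0095, 0.1534]
tool_rot: [3.141, -0.0, -3.127]
contact_force: [1.0, -0.3, -0.7]
opening: 0.0355
grip_force: 20.0
time: 36.5
tool_pos: [0.5424, -0.2517, 0.1534]
tool_rot: [3.141, -0.0, -3.128]
contact_force: [0.1, -1.0, -0.9]
opening: 0.0353
grip_force: 20.0
```

```bash
python3 -m handwheel '[0,3,-30,0,0,0,0,-35,0,0,0,0,-25,0,0,0,0,-12,0,0,0,0,0,0,0,0,0,0,0,0]'
```

```text
time: 37.1
tool_pos: [0.5436, -0.2475, 0.0522]
tool_rot: [-3.141, 0.001, -3.127]
contact_force: [0.5, -0.7, -0.2]
opening: 0.0352
grip_force: 20.0
```

```bash
python3 -m handwheel '[0,-2.5,-3,0,0,0,0,-3,0,0,0,0,-2,0,0,0,0,0,0,0]'; python3 -m handwheel '[0,0,-1,0,0,0,0,0,0,0]'
```

```text
time: 37.5
tool_pos: [0.5429, -0.2497, 0.0432]
tool_rot: [3.141, -0.0, -3.127]
contact_force: [-0.1, 0.1, -0.3]
opening: 0.035
grip_force: 20.0
time: 37.7
tool_pos: [0.5431, -0.2498, 0.0427]
tool_rot: [-3.141, 0.0, -3.127]
contact_force: [-0.8, 0.1, 3.1]
opening: 0.0352
grip_force: 20.0
```

```bash
python3 -m handwheel '[0,0,1,0,0.45,0,0,0,0,0.54,0,0,0,0,0.54,0,0,15,0,0.54,0,0,40,0,0.54,0,0,50,0,0.6,0,0,0,0,0.6]'; python3 -m handwheel '[4,35,0,0,0.6,4,35,0,0,0.6,4,35,0,0,0.6,4,35,0,0,0.6,4,35,0,0,0.6,4,35,0,0,0.6,4,35,0,0,0.6,4,35,0,0,0.6]'; python3 -m handwheel '[4,35,0,0,0.6,4,35,0,0,0.6,4,35,0,0,0.6,3,35,0,0,0.6,3,35,0,0,0.6,0,35,0,0,0.6,0,35,0,0,0.6,0,35,0,0,0.6]'; python3 -m handwheel '[0,35,0,0,0.6,0,35,0,0,0.6,0,2,-35,0,0.6,0,0,-35,0,0.6,0,0,-25,0,0.6,0,0,0,0,0.6,0,0,0,0,0.6]'; python3 look.py
```

```text
time: 38.4
tool_pos: [0.5463, -0.2516, 0.1552]
tool_rot: [-3.135, 0.011, -3.127]
contact_force: [0.4, -0.6, 0.5]
opening: 0.0548
grip_force: 0.0
time: 39.2
tool_pos: [0.5749, 0.0317, 0.1479]
tool_rot: [3.141, -0.0, -3.127]
contact_force: [-0.4, -0.1, 0.8]
opening: 0.0551
grip_force: 0.0
time: 40.0
tool_pos: [0.5928, 0.3117, 0.1477]
tool_rot: [-3.142, -0.0, -3.127]
contact_force: [0.3, -0.4, 0.1]
opening: 0.0553
grip_force: 0.0
time: 40.7
tool_pos: [0.5931, 0.3823, 0.0532]
tool_rot: [-3.142, -0.0, -3.127]
contact_force: [0.6, 0.2, 0.8]
opening: 0.0554
grip_force: 0.0
[356. 175.] 42 [ 608.5 -315.2] (609.4, -314.6, 14.8, np.float64(41.5))
[358. 198.] 63 [ 545.5 -318. ] (543.6, -317.1, 15.5, np.float64(40.9))
[ 98. 220.] 76 [493.6 388.8] (493.3, 389.7, 15.4, np.float64(26.1))
40.75 [593.9 382.6  54.6] [ 3.141e+00  2.000e-03 -3.128e+00] 55.3
```

Down 24, grip, then back to well0 at (478,-317).

```bash
python3 -m handwheel '[0,0,-14,0,0.6,0,0,-10,0,0.6,0,0,0,0,0.6,0,0,0,0,0.2,0,0,0,0,0,0,0,0,0,0,0,0,0,0,0]' 20; python3 -m handwheel '[0,0,0,0,0,0,0,15,0,0,0,0,30,0,0,0,0,45,0,0,0,0,35,0,0,0,0,0,0,0]';  python3 -m handwheel '[-6,-35,0,0,0,-6,-35,0,0,0,-6,-35,0,0,0,-6,-35,0,0,0,-6,-35,0,0,0,-6,-35,0,0,0,-6,-35,0,0,0,-6,-35,0,0,0]' ; python3 -m handwheel '[-6,-35,0,0,0,-6,-35,0,0,0,-6,-35,0,0,0,-6,-35,0,0,0,-6,-35,0,0,0,-6,-35,0,0,0,-6,-35,0,0,0,-6,-35,0,0,0]'; python3 -m handwheel '[-6,-35,0,0,0,-6,-35,0,0,0,-6,-35,0,0,0,-1,-35,0,0,0,0,0,0,0,0,0,0,0,0,0]'
```

```text
time: 41.45
tool_pos: [0.5933, 0.3825, 0.0297]
tool_rot: [3.141, 0.001, -3.127]
contact_force: [-0.4, 0.6, 1.1]
opening: 0.0355
grip_force: 20.0
time: 42.05
tool_pos: [0.5957, 0.3836, 0.1625]
tool_rot: [3.136, 0.011, -3.127]
contact_force: [0.2, 0.7, 0.6]
opening: 0.035
grip_force: 20.0
time: 42.85
tool_pos: [0.5443, 0.1009, 0.1544]
tool_rot: [-3.142, -0.0, -3.127]
contact_force: [1.2, 0.3, 0.7]
opening: 0.0353
grip_force: 20.0
time: 43.65
tool_pos: [0.4963, -0.179, 0.1544]
tool_rot: [3.141, -0.0, -3.127]
contact_force: [2.1, -0.6, -0.9]
opening: 0.0356
grip_force: 20.0
time: 44.25
tool_pos: [0.4775, -0.3179, 0.154]
tool_rot: [3.141, -0.001, -3.129]
contact_force: [0.2, 1.5, -0.7]
opening: 0.0351
grip_force: 20.0
```

Seat expected at TCP z = 43.7.

```bash
python3 -m handwheel '[0,1,-35,0,0,0,0,-35,0,0,0,0,-20,0,0,0,0,-10,0,0,0,0,-3,0,0,0,0,0,0,0,0,0,0,0,0]'; python3 -m handwheel '[0,0,-3,0,0,0,0,-3,0,0,0,0,-1.5,0,0,0,0,0,0,0]'
```

```text
time: 44.95
tool_pos: [0.4787, -0.317, 0.0525]
tool_rot: [-3.14, 0.002, -3.127]
contact_force: [0.0, -0.3, -0.3]
opening: 0.0351
grip_force: 20.0
time: 45.35
tool_pos: [0.478, -0.3167, 0.0438]
tool_rot: [3.141, 0.0, -3.127]
contact_force: [0.0, 0.6, -0.4]
opening: 0.0356
grip_force: 20.0
```

```bash
python3 -m handwheel '[0,0,0,0,0.45,0,0,0,0,0.54,0,0,0,0,0.54,0,0,15,0,0.54,0,0,40,0,0.54,0,0,50,0,0.6,0,0,0,0,0.6]'; python3 -m handwheel '[1,35,0,0,0.6,1,35,0,0,0.6,1,35,0,0,0.6,1,35,0,0,0.6,1,35,0,0,0.6,1,35,0,0,0.6,1,35,0,0,0.6,1,35,0,0,0.6]'; python3 -m handwheel '[1,35,0,0,0.6,1,35,0,0,0.6,1,35,0,0,0.6,1,35,0,0,0.6,1,35,0,0,0.6,1,35,0,0,0.6,0,35,0,0,0.6,0,35,0,0,0.6]'; python3 -m handwheel '[0,35,0,0,0.6,0,35,0,0,0.6,0,35,0,0,0.6,0,35,0,0,0.6,0,10,0,0,0.6,0,0,-35,0,0.6,0,0,-35,0,0.6,0,0,-20,0,0.6]';python3 -m handwheel '[0,0,0,0,0.6,0,0,0,0,0.6]'; python3 look.py
```

```text
time: 46.05
tool_pos: [0.4809, -0.3192, 0.1556]
tool_rot: [-3.133, 0.01, -3.127]
contact_force: [0.2, 0.2, -0.3]
opening: 0.0545
grip_force: 0.0
time: 46.85
tool_pos: [0.4858, -0.0353, 0.1486]
tool_rot: [3.142, 0.0, -3.128]
contact_force: [0.3, -0.7, -0.4]
opening: 0.0551
grip_force: 0.0
time: 47.65
tool_pos: [0.4918, 0.2447, 0.1485]
tool_rot: [3.142, 0.0, -3.127]
contact_force: [0.7, 0.6, 0.6]
opening: 0.0554
grip_force: 0.0
time: 48.45
tool_pos: [0.4907, 0.3919, 0.0557]
tool_rot: [-3.139, -0.003, -3.127]
contact_force: [-0.7, 0.5, -0.2]
opening: 0.0552
grip_force: 0.0
time: 48.65
tool_pos: [0.4923, 0.3929, 0.059]
tool_rot: [-3.141, -0.0, -3.128]
contact_force: [-0.5, 0.1, 0.5]
opening: 0.0548
grip_force: 0.0
[358. 176.] 28 [ 607.9 -320.7] (606.7, -319.1, 13.4, np.float64(40.9))
[358. 199.] 58 [ 544.8 -317.6] (543.2, -317.1, 15.5, np.float64(41.3))
[359. 222.] 50 [ 482.1 -318.7] (481.2, -316.9, 14.8, np.float64(41.2))
48.7 [492.9 393.3  60. ] [ 3.141e+00  2.000e-03 -3.128e+00] 55.2
```

```bash
python3 -m handwheel '[0,0,-18,0,0.6,0,0,-12,0,0.6,0,0,0,0,0.6,0,0,0,0,0.2,0,0,0,0,0,0,0,0,0,0,0,0,0,0,0]' 20; python3 -m handwheel '[0,0,0,0,0,0,0,15,0,0,0,0,30,0,0,0,0,45,0,0,0,0,35,0,0,0,0,0,0,0]';  python3 -m handwheel '[-1,-35,0,0,0,-1,-35,0,0,0,-1,-35,0,0,0,-1,-35,0,0,0,-1,-35,0,0,0,-1,-35,0,0,0,-1,-35,0,0,0,-1,-35,0,0,0]' ; python3 -m handwheel '[-1,-35,0,0,0,-1,-35,0,0,0,-1,-35,0,0,0,-1,-35,0,0,0,-1,-35,0,0,0,-1,-35,0,0,0,-1,-35,0,0,0,-1,-35,0,0,0]'; python3 -m handwheel '[0,-35,0,0,0,0,-35,0,0,0,0,-14,0,0,0,0,0,-35,0,0,0,0,-30,0,0,0,0,-20,0,0,0,0,0,0,0,0,0,0,0,0]'
```

```text
time: 49.4
tool_pos: [0.4925, 0.3937, 0.0296]
tool_rot: [3.141, 0.001, -3.127]
contact_force: [0.0, -0.0, 3.3]
opening: 0.035
grip_force: 20.0
time: 50.0
tool_pos: [0.4944, 0.3947, 0.1606]
tool_rot: [3.136, 0.009, -3.127]
contact_force: [0.8, -0.3, -0.2]
opening: 0.0354
grip_force: 20.0
time: 50.8
tool_pos: [0.4833, 0.1118, 0.1537]
tool_rot: [-3.142, -0.001, -3.127]
contact_force: [1.5, 0.3, -0.4]
opening: 0.0348
grip_force: 20.0
time: 51.6
tool_pos: [0.4753, -0.168, 0.1537]
tool_rot: [3.141, -0.001, -3.127]
contact_force: [-0.0, -0.2, -0.4]
opening: 0.0351
grip_force: 20.0
time: 52.4
tool_pos: [0.4761, -0.2503, 0.069]
tool_rot: [3.141, -0.001, -3.127]
contact_force: [0.5, -0.5, -0.4]
opening: 0.035
grip_force: 20.0
```

```bash
python3 -m handwheel '[1,-0.5,-12,0,0,0,0,-7,0,0,0,0,-4,0,0,0,0,-2,0,0,0,0,0,0,0]'
```

```text
time: 52.9
tool_pos: [0.477, -0.2512, 0.0438]
tool_rot: [3.141, -0.0, -3.127]
contact_force: [0.1, 0.1, -0.7]
opening: 0.035
grip_force: 20.0
```

```bash
python3 -m handwheel '[0,0,0,0,0.45,0,0,0,0,0.54,0,0,0,0,0.54,0,0,15,0,0.54,0,0,40,0,0.54,0,0,50,0,0.6,0,0,0,0,0.6]'; python3 -m handwheel '[0,35,0,0,0.6,0,35,0,0,0.6,0,35,0,0,0.6,0,35,0,0,0.6,0,35,0,0,0.6,0,35,0,0,0.6,0,35,0,0,0.6,0,35,0,0,0.6]'; python3 -m handwheel '[0,35,0,0,0.6,0,35,0,0,0.6,0,35,0,0,0.6,0,35,0,0,0.6,0,35,0,0,0.6,0,35,0,0,0.6,0,0,0,0,0.6,0,0,0,0,0.6]'; python3 look.py
python3 - <<'E'
from h import *
f=np.load("last.npz");p=f["p"];W=cloud("top",f["d"]);cv2.imwrite("pics/t5.png",cv2.resize(p[140:260,190:400],(800,457),interpolation=2))
z=W[...,2]
for x in(609,543,478):
  for y in(-316,-250):
    m=(np.hypot(W[...,0]-x/1e3,W[...,1]-y/1e3)<.03)&(z>.034); print(m.sum(),rect(W[m])[0],np.percentile(z[m],[10,50,90]).round(4))
m=(np.hypot(W[...,0]-.544,W[...,1]-.012)<.05)&(z>.064)&(z<.082); print("knob",m.sum(),rect(W[m]),np.median(z[m]))
m=(abs(W[...,0]-.544)<.13)&(abs(W[...,1]-.012)<.1)&(z>.036)&(z<.05); print("lid",m.sum(),rect(W[m]),np.median(z[m]))
E
```

```text
time: 53.6
tool_pos: [0.4801, -0.2534, 0.1552]
tool_rot: [-3.134, 0.01, -3.127]
contact_force: [-0.6, -0.4, -0.0]
opening: 0.0546
grip_force: 0.0
time: 54.4
tool_pos: [0.4768, 0.0302, 0.1486]
tool_rot: [3.142, 0.0, -3.128]
contact_force: [0.6, 0.1, 1.1]
opening: 0.0551
grip_force: 0.0
time: 55.2
tool_pos: [0.4767, 0.2391, 0.1483]
tool_rot: [-3.141, -0.0, -3.125]
contact_force: [-0.8, 0.4, -0.4]
opening: 0.0554
grip_force: 0.0
[358. 175.] 45 [ 609.4 -318.5] (610.8, -316.1, 14.4, np.float64(41.3))
[358. 199.] 62 [ 544.1 -317.6] (544.1, -317.9, 15.1, np.float64(40.8))
[358. 223.] 67 [ 479.5 -316.3] (478.8, -316.8, 15.8, np.float64(41.5))
55.25 [476.8 238.4 148.4] [-3.141e+00 -1.000e-03 -3.127e+00] 55.3
135 [ 609.4 -317.5] [0.0369 0.0397 0.0425]
131 [ 608.8 -251.6] [0.0372 0.0394 0.0416]
137 [ 543.5 -319.1] [0.0363 0.039  0.0418]
134 [ 542.8 -252. ] [0.0372 0.0394 0.042 ]
136 [ 478.2 -319.1] [0.0376 0.0396 0.0422]
139 [ 476.  -253.9] [0.0367 0.0396 0.042 ]
knob 107 (array([543.5,   8.5]), array([26.4, 26.3]), 0.4) 0.07093011090056134
lid 4575 (array([544.7,   9.3]), array([222.3, 156. ]), 0.7) 0.04116780972296641
```

View pics/t5.png

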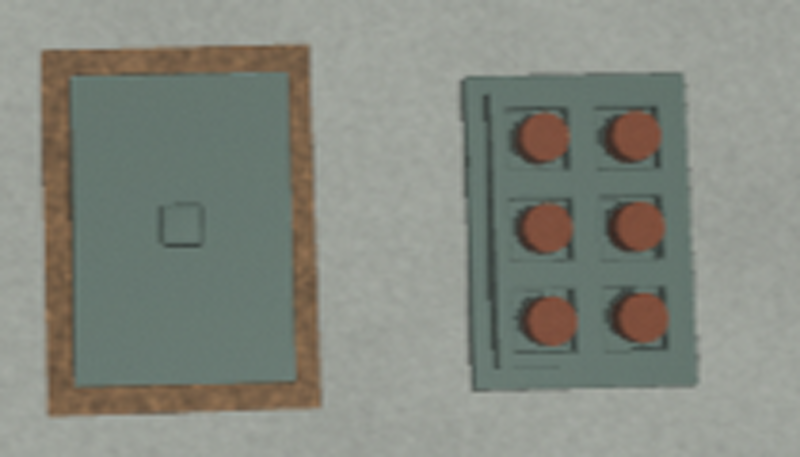

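All six cakes sit in wells (tops at 39–40 mm), three per column in the crop. The lid is undisturbed on the mat. I'll regrip the knob at the release pose (544,12,61) and carry the lid back to its original pose.

```bash
python3 -m handwheel '[8,-30,0,0,0.6,9,-30,0,0,0.6,9,-30,0,0,0.6,9,-30,0,0,0.6,8,-30,0,0,0.6,8,-30,0,0,0.6,8,-30,0,0,0.6,8,-17,0,0,0.6]'; python3 -m handwheel '[0,0,-20,0,0.6,0,0,-20,0,0.6,0,0,-15,0,0.6,0,0,0,0,0.6,0,0,0,0,0.6]'
```

```text
time: 56.05
tool_pos: [0.5438, 0.0081, 0.1488]
tool_rot: [-3.141, -0.0, -3.131]
contact_force: [-0.3, -0.5, 0.5]
opening: 0.0554
grip_force: 0.0
time: 56.55
tool_pos: [0.5439, 0.0108, 0.094]
tool_rot: [3.142, -0.0, -3.129]
contact_force: [-0.1, -0.2, -0.5]
opening: 0.0552
grip_force: 0.0
```

```bash
python3 -m handwheel '[0,1,-15,0,0.6,0,0,-12,0,0.6,0,0,-6,0,0.6,0,0,0,0,0.6,0,0,0,0,0.2,0,0,0,0,0,0,0,0,0,0,0,0,0,0,0]' 50; python3 -m handwheel '[0,0,0,0,0,0,0,8,0,0,0,0,15,0,0,0,0,15,0,0,0,0,17,0,0,0,0,0,0,0,0,0,0,0,0]'
```

```text
time: 57.35
tool_pos: [0.5443, 0.0127, 0.0611]
tool_rot: [-3.141, 0.001, -3.127]
contact_force: [0.1, 1.5, 1.8]
opening: 0.0279
grip_force: 28.9
time: 58.05
tool_pos: [0.5437, 0.0128, 0.1155]
tool_rot: [3.141, -0.0, -3.127]
contact_force: [0.5, 0.2, -5.0]
opening: 0.0279
grip_force: 50.0
```

```bash
python3 -m handwheel '[0,-10,5,0,0,0,-25,5,0,0,0,-30,0,0,0,0,-30,0,0,0,0,-30,0,0,0,0,-30,0,0,0,0,-30,0,0,0,0,-30,0,0,0]'; python3 -m handwheel '[0,-30,0,0,0,0,-25,0,0,0,0,-15,0,0,0,0,-10,0,0,0,0,0,0,0,0,0,0,0,0,0]'
python3 - <<'E'
from h import *
p,d=eyes.read_camera("side");cv2.imwrite("pics/s6.png",cv2.resize(p[80:240,240:440],(750,600)))
E
```

```text
time: 58.85
tool_pos: [0.5432, -0.204, 0.1249]
tool_rot: [3.141, -0.002, -3.128]
contact_force: [0.2, 0.3, -2.9]
opening: 0.0277
grip_force: 50.0
time: 59.45
tool_pos: [0.5439, -0.2813, 0.1254]
tool_rot: [3.14, -0.001, -3.127]
contact_force: [-0.1, 1.0, -4.2]
opening: 0.0277
grip_force: 50.0
```

View pics/s6.png

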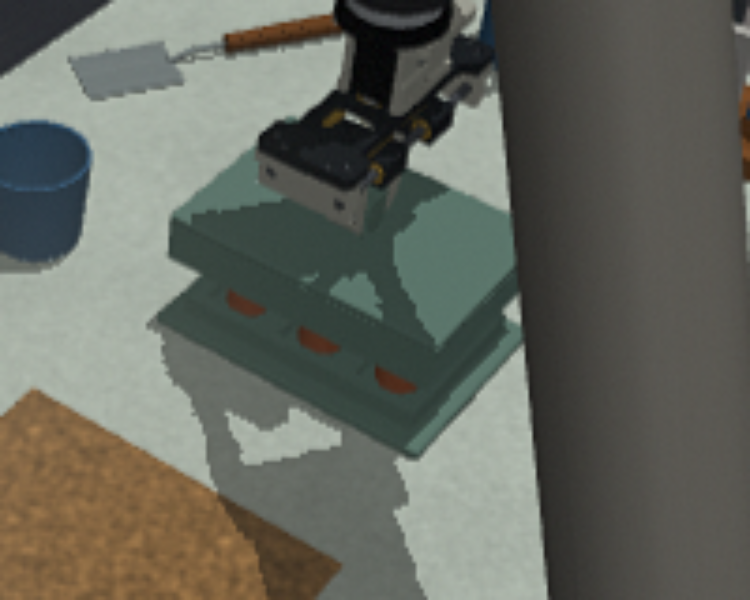

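The lid is held level above the palette, with three cakes visible below at about (245,303), (318,340) and (395,380). I'll lower it.

```bash
python3 -m handwheel '[0,-1,-12,0,0,0,0,-15,0,0,0,0,-10,0,0,0,0,-6,0,0,0,0,-4,0,0,0,0,0,0,0]'; python3 -m handwheel '[0,0,-3,0,0,0,0,0,0,0]'; python3 -m handwheel '[0,0,-2,0,0,0,0,0,0,0]'
```

```text
time: 60.1
tool_pos: [0.544, -0.283, 0.0783]
tool_rot: [3.141, -0.001, -3.127]
contact_force: [0.4, 0.4, -3.5]
opening: 0.028
grip_force: 50.0
time: 60.3
tool_pos: [0.5441, -0.2833, 0.0758]
tool_rot: [-3.142, 0.0, -3.127]
contact_force: [-0.5, -0.5, -4.2]
opening: 0.0278
grip_force: 50.0
time: 60.5
tool_pos: [0.544, -0.2832, 0.0737]
tool_rot: [3.142, -0.0, -3.127]
contact_force: [0.4, 0.2, -3.8]
opening: 0.0277
grip_force: 50.0
```

```bash
python3 -m handwheel '[0,0,-1.5,0,0,0,0,0,0,0]'; python3 -m handwheel '[0,0,-1,0,0,0,0,0,0,0]'; python3 -m handwheel '[0,0,-1,0,0,0,0,0,0,0]'; python3 -m handwheel '[0,0,-0.5,0,0,0,0,0,0,0]'
```

```text
time: 60.7
tool_pos: [0.544, -0.2832, 0.0721]
tool_rot: [3.141, -0.0, -3.127]
contact_force: [-0.1, -0.4, -3.3]
opening: 0.0277
grip_force: 50.0
time: 60.9
tool_pos: [0.5441, -0.2833, 0.0712]
tool_rot: [-3.142, 0.0, -3.127]
contact_force: [-0.3, -0.6, -3.3]
opening: 0.0277
grip_force: 50.0
time: 61.1
tool_pos: [0.5441, -0.2833, 0.0711]
tool_rot: [-3.141, 0.0, -3.127]
contact_force: [-1.7, 1.0, 3.4]
opening: 0.0275
grip_force: 50.0
time: 61.3
tool_pos: [0.5441, -0.2833, 0.0711]
tool_rot: [-3.141, 0.001, -3.127]
contact_force: [-4.1, 1.6, 8.3]
opening: 0.0279
grip_force: 50.0
```

Seated at 71.1 mm, against 71.5 mm originally. I'll release, withdraw and check.

```bash
python3 -m handwheel '[0,0,0.7,0,0.4,0,0,0,0,0.6,0,0,0,0,0.6,0,0,0,0,0.6,0,0,20,0,0.6,0,0,40,0,0.6,0,0,40,0,0.6,0,0,0,0,0.6]' ; python3 -m handwheel '[-5,35,0,0,0.6,-5,35,0,0,0.6,-5,35,0,0,0.6,-5,35,0,0,0.6,-5,35,0,0,0.6,-5,35,0,0,0.6,-5,35,0,0,0.6,-5,35,0,0,0.6]'; python3 -m handwheel '[-5,35,0,0,0.6,-5,35,0,0,0.6,-5,35,0,0,0.6,0,35,0,0,0.6,0,0,0,0,0.6,0,0,0,0,0.6]'; python3 look.py
python3 - <<'E'
from h import *
for n in("top","side"):
    p,d=eyes.read_camera(n);W=cloud(n,d);z=W[...,2]
    if n=="side": cv2.imwrite("pics/s7.png",p)
    m=(abs(W[...,0]-.544)<.13)&(abs(W[...,1]+.282)<.1)&(z>.04)&(z<.065)
    if n=="side": m&=z>.048
    t=W[m]; A=np.c_[t[:,:2]-t[:,:2].mean(0),np.ones(len(t))]; print(n,rect(t),np.median(t[:,2]).round(4),np.linalg.lstsq(A,t[:,2],rcond=None)[0].round(4))
E
```

```text
time: 62.1
tool_pos: [0.5467, -0.2849, 0.1765]
tool_rot: [-3.135, 0.009, -3.127]
contact_force: [1.0, 0.1, 0.6]
opening: 0.055
grip_force: 0.0
time: 62.9
tool_pos: [0.5035, -0.0018, 0.17]
tool_rot: [3.141, -0.0, -3.128]
contact_force: [0.8, -0.3, -0.6]
opening: 0.0552
grip_force: 0.0
time: 63.5
tool_pos: [0.4887, 0.1372, 0.17]
tool_rot: [-3.141, -0.001, -3.125]
contact_force: [0.2, 0.6, -0.2]
opening: 0.055
grip_force: 0.0
63.55 [488.9 136.5 170. ] [-3.141e+00 -1.000e-03 -3.127e+00] 55.0
top (array([ 544.3, -285.9]), array([222.1, 156.8]), 0.7) 0.0515 [-0.0005 -0.0043  0.0515]
side (array([ 544.6, -284.4]), array([224.1, 161.5]), 0.4) 0.0523 [ 0.0018 -0.001   0.0524]
```

View pics/s7.png

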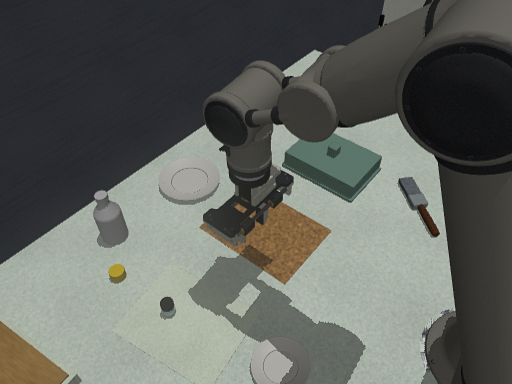

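The lid at (332,163) is back on the palette, its top at 51.5 mm as at the start and level. The ink jar at (167,304) is untouched, the sheet is clear of cakes, and the robot touches nothing. I'll hand in.

```bash
python3 -c "
from cell import robot
print(robot.hand_in())"
```

```text
the job is handed in; nothing more can be done
None
```

The job is handed in, with no verdict returned: all six cakes are flat in their own wells, the lid is back on level at its starting height, and the ink jar and yellow look-alike were left alone.

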